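# Snap a planishing dolly into its spring tool clip and lock it for transport

### The arm

A 6-joint arm with a two-finger parallel gripper is mounted at the origin on a cart in front of the work surface, level with it; the furniture and walls round the work are solid. World frame = base frame: x ahead of the robot, y to its left, z up, the work surface at z = 0. Lengths are in mm, angles in rad, forces in N, time in s.
With the tool pointing down it reaches from about 350 to 975 mm from the base axis. Payload 7.1 kg.
Tool frame: the origin (TCP) lies on the front face of the gripper's body, between the roots of the fingers; the fingertips stand 80 mm ahead of it and the grasp point (between the pads) lies 61 mm ahead of it; z points along the fingers, y is the line along which they close (so a half turn about z gives the same grasp; the last joint's range is limited). The gripper opens to 88 mm and grips with 3 to 60 N. Pads are 20 mm wide; open, the fingers measure 115 mm over their backs; the gripper's body (75 mm by 178 mm) begins 61 mm behind the grasp point.
Start: joints at [-1.22, 0.423, 1.63, -0, 1.089, -0.019], TCP at [225.91, -582.727, 302.675] pointing down, gripper open.
Joint ranges: [-3, 3], [-0.9, 2.11], [0.09, 2.58], [-1.31, 4.45], [0.11, 2.69], [-2.54, 2.54]. Speed limits (rad/s): [2.39, 2.39, 3.01, 3.14, 3.14, 3.14].

### API

Orientations are given as a rotation vector (axis times angle).
In Python, from workcell import readout, vision, close_job gives the robot as it stands.
- The arm moves only by the tool servo_tool, never from a script. Its argument "plan" is a list that holds one entry, the list of rows, each a list of 7 numbers: the gripper command: -1 is fully open, 1 is shut, values between are in proportion, then the shift along the world's x, y, z in units of 40 mm (1.0 is 40 mm), then the turn, a rotation vector about the world's x, y, z in units of 5 degrees (1.0 is 5 degrees). A call has 1 to 5 rows; each row shifts and turns the commanded pose from where the row before left it; what a row does not reach is not made up. A row lasts 1/12 s, in which the tool goes at most 41.7 mm and 7.16 degrees, less where a joint would pass 70% of its speed; a pose out of reach is approached as far as the arm can. A call is refused whole if a number of a shift passes 1 or a number of a turn 1, either way. A call with a gripper value outside its range is refused whole. The fingers move at their own pace and stop on an object; the grip force is fixed at half the most. Time passes only in rows, so rows that do not move let the fingers close. It gives the time, the measured TCP pose, the force, the opening and the grip force at its end, in the units of the state.
- readout.get_obs(): the state, without advancing time (a new reading comes with each control period).
- vision.get_image(name): name is "side" or "top"; returns the picture (384x512x3 uint8, red, green, blue); there is no depth.
- vision.camera_params(name): a dict with "fx", "fy", "cx", "cy" (pixels), "D" ([k1, k2, p1, p2, k3] as OpenCV has them; the pictures are not rectified), "rvec" (rotation vector, rad) and "tvec" (3), from world to camera coordinates, as OpenCV has them. Camera axes: x right, y down, z forward; pixel columns grow to the right and rows downward; lengths in mm; the calibration is good to about 2 mm. A picture is of the moment at which its call begins. camera_params takes no time and is no camera call.
- close_job(): hands the job in; it is judged then, once.
The state is a dict: "t": time; "qpos": joint angles; "qvel": joint speeds; "joint_torque": joint torques, N m; "ee_pos": TCP position; "orientation": TCP orientation; "ft_force": force on the tool from outside, world axes, zero at the start; "moment": the same for the moment, N m; "width": finger opening in mm; "grasp_force": force on a finger pad.
Only numpy, scipy, OpenCV 4.12 (cv2) and the standard library are available. Lean on these libraries where they do the work, as an engineer would, in place of code of your own. Each camera call takes 0.05 s, during which the arm holds its last target. There are 200 camera calls.

### The job

Put the double-ended dolly away in the blue tool clip: carry it, level, into the mouth of the clip (do not drop it in from above), centred lengthwise with its two steel heads over the two roller pairs, and press it down until both ends snap fully home on the saddles. Only then swing the yellow keeper with the red knob all the way shut over the dolly, and let go of everything. Leave the screwdriver, the bell and the wooden block where they are.

Things in the scene. Friction and masses are not known exactly. Their poses are not given: they have to be found in the camera images.
- dolly: double-ended planishing dolly: round bar 128 mm long, 38 mm diameter, two dark steel heads and a brown wooden waist, about 0.4 kg, lying loose on its side on the worktop, free to roll. x is its long axis; the same both ways round. Origin on its skin at mid-length, 19 mm off the axis (use dolly_mid). Grip across the waist.
- dolly_mid (a point): centre of the dolly, on its long axis at mid-length, 19 mm from the skin; x along the dolly
- tool_clip: tool clip fixed to the worktop: blue plate 190 x 104 x 8 mm. Origin at worktop height midway between the two roller pairs; x along the clip towards the keeper, y across, z up; the plate spans x = -75 to +115 mm. At x = -48 and +48 mm stands a rubber saddle between two sprung jaws with rollers. All but the keeper is lower than 63 mm; the 80 mm between the two stations is free for fingers.
- clip_home (a point): where dolly_mid lies when the dolly is fully home: 45 mm above the worktop, midway between the roller pairs; x along the clip. From 8 mm above this point downward the sprung rollers pull the dolly onto the saddles by themselves (up to 18 N) and then hold it down.
- clip_mouth (a point): where dolly_mid lies when the dolly first touches the rollers: 23 mm above clip_home. Each station has two black rollers, 10 mm diameter, 13 mm long along x, 30 mm apart, which give way sideways on springs. Forcing a held dolly past them takes some 16 N besides its weight; resistance peaks 6 to 10 mm below this point and is gone 15 mm below it.
- keeper (a joint): angle (rad) of the yellow keeper arm about its upright pivot: 0 = shut at its stop, pointing along the clip's -x over the end of the dolly; grows counter-clockwise from above to 1.9; at 1.57 it points along the clip's -y. Stays where left; moves with about 1 N at the knob. Underside 70 mm above the worktop: it passes over a seated dolly, not over one that is not home.
- keeper_knob (a point): top centre of the red round upright knob on the keeper's free end: 18 mm diameter, 28 mm tall, top 104 mm above the worktop, 57 mm from the pivot axis. Can be pinched from above or pushed sideways.
- keeper_pivot (a point): point on the upright pivot axis of the keeper, 70 mm above the worktop, 95 mm from the clip's origin along its +x
- driver: screwdriver with yellow handle, 194 mm long, 28 mm thick, lying loose (bystander); origin under its middle
- bell: copper-coloured cow bell, 52 x 87 x 89 mm, standing loose (bystander); origin under its middle
- block: wooden block 46 x 76 x 38 mm, loose (bystander); origin under its middle

How it is judged (in metres and radians):
On the way, in this order (a step that is already met when the one before it is completed fails the run):
1. the dolly, touched by the fingers, is in the clip mouth: centre 8 to 30 mm above home, within 15 mm along, 12 mm across and 0.2 rad of the clip axis; keeper open over 0.6 rad (x of dolly_mid in the frame of clip_home between -0.015 and 0.015 m and y of dolly_mid in the frame of clip_home between -0.012 and 0.012 m and z of dolly_mid in the frame of clip_home between 0.008 and 0.03 m and angle between the x axis of dolly and the x axis of tool_clip, either way round below 0.2 rad and contact force between the fingers and dolly above 0.3 N and value of joint keeper above 0.6 rad), for 0.1 s.
2. the dolly has snapped home at both ends while the keeper is still open by more than 0.6 rad (x of dolly_mid in the frame of clip_home between -0.01 and 0.01 m and y of dolly_mid in the frame of clip_home between -0.005 and 0.005 m and z of dolly_mid in the frame of clip_home between -0.004 and 0.0035 m and angle between the x axis of dolly and the x axis of tool_clip, either way round below 0.06 rad and value of joint keeper above 0.6 rad), for 0.2 s.
3. the keeper is shut over the seated dolly (angle under 0.12 rad) (x of dolly_mid in the frame of clip_home between -0.01 and 0.01 m and y of dolly_mid in the frame of clip_home between -0.005 and 0.005 m and z of dolly_mid in the frame of clip_home between -0.004 and 0.0035 m and angle between the x axis of dolly and the x axis of tool_clip, either way round below 0.06 rad and value of joint keeper below 0.12 rad), for 0.2 s.
At the end, for the whole second after the job is handed in: The dolly lies at rest fully home in the clip: its centre within 10 mm along, 5 mm across and 4 mm in height (3.5 mm above) of clip_home, its axis within 0.06 rad of the clip's; the keeper is shut over it (under 0.12 rad) (all of step 3 and linear speed of dolly below 0.02 m/s); the robot touches nothing.
It fails at once if the screwdriver is moved by more than 40 mm (distance of driver from where it was at the start of the episode above 0.04 m).
It fails at once if the bell is moved by more than 40 mm (distance of bell from where it was at the start of the episode above 0.04 m).
It fails at once if the wooden block is moved by more than 40 mm (distance of block from where it was at the start of the episode above 0.04 m).
It also fails if it takes over 56 s, if anything falls off the work surface, if the arm or the gripper's body presses on something with over 40 N, if the wrist force passes 120 N, or if a joint passes its speed limit or range.

## Working session

There is one attempt and no reset: what is moved stays moved. The work goes in short steps, Python scripts to look and compute and a tool call to move; the robot and the scene stay as the last step left them, time stands still between calls to the robot, and variables do not carry over. Pictures are saved under pics/ and viewed, at most 12 in all, crops included, and the job is handed in when it is done.

Besides the shell and the picture viewer there is one more tool, called as name(argument=value, ...) on one line, values as JSON. servo_tool: Moves the arm, as the interface text tells. Its arguments: {"type":"object","properties":{"plan":{"type":"array"}},"required":["plan"]}

```bash
mkdir -p pics; cat > h.py <<'E'
import numpy as np,cv2
from workcell import readout,vision,close_job
def cam(n):
    p=vision.camera_params(n);K=np.array([[p['fx'],0,p['cx']],[0,p['fy'],p['cy']],[0,0,1.]])
    return K,np.array(p['D'],float),np.array(p['rvec'],float),np.array(p['tvec'],float)
def ray(n,uv,z):
    K,D,r,t=cam(n);R=cv2.Rodrigues(r)[0]
    u=cv2.undistortPoints(np.array(uv,float).reshape(-1,1,2),K,D).reshape(-1,2)
    d=np.c_[u,np.ones(len(u))]@R; c=-R.T@t
    return c+d*((z-c[2])/d[:,2])[:,None]
def proj(n,P):
    K,D,r,t=cam(n);return cv2.projectPoints(np.array(P,float).reshape(-1,1,3),r,t,K,D)[0].reshape(-1,2)
def shot(n,f):
    im=vision.get_image(n);cv2.imwrite(f'pics/{f}.png',im[...,::-1]);return im
E
python3 - <<'E'
from h import *
for n in('top','side'):
    shot(n,n+'0');K,D,r,t=cam(n);print(n,K[0,0],-cv2.Rodrigues(r)[0].T@t)
print(readout.get_obs())
E
```

```text
top 347.06771597496925 [514.41751666 -41.17341293 937.3881381 ]
side 391.2915960997904 [ 527.05866971 -824.4341276   421.19533199]
{'t': 0.1, 'qpos': array([-1.22002114e+00,  4.23783413e-01,  1.63059395e+00,  3.26714992e-07,
        1.08858168e+00, -1.90158225e-02]), 'qvel': array([-2.75801417e-05,  7.97804978e-04, -1.04835464e-03,  5.89487254e-04,
       -2.05538327e-04,  5.27295258e-04]), 'joint_torque': array([-8.72647906e-04, -5.45613599e+01, -2.74327523e+01,  6.44619204e-02,
        1.88183994e-02, -2.61516522e-05]), 'ee_pos': array([ 225.77157481, -582.38776436,  301.97519985]), 'orientation': array([-3.08672099e+00, -5.77314390e-01,  3.53800376e-04]), 'ft_force': array([-0.14858593,  0.17474635,  0.11573525]), 'moment': array([ 0.01512258,  0.01142047, -0.07200215]), 'grasp_force': 0.0, 'width': 87.82430739303173}
```

View pics/top0.png

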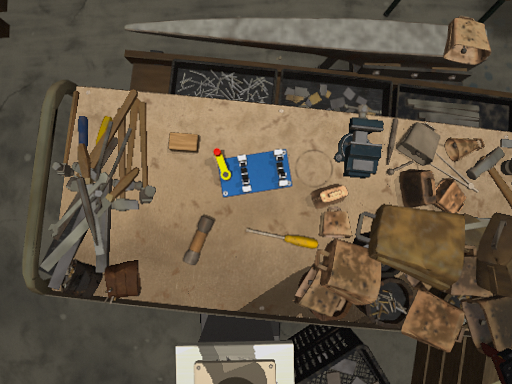

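View pics/side0.png

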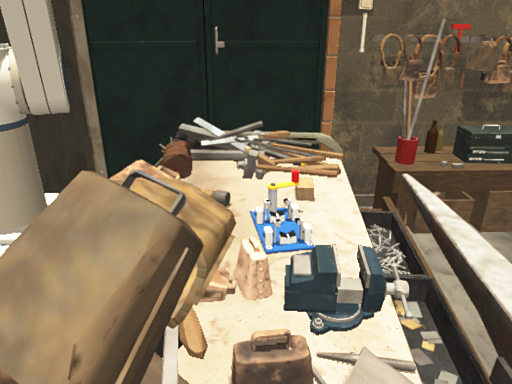

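The top view shows the dolly near (198,239), the blue clip near (255,172), the keeper pivot near (226,175) with the red knob at (217,152), the screwdriver at (285,238), the block at (183,142) and the bell at (330,195). In the side view the keeper and knob (295,176) stand on the far end of the clip, and the keeper is open.

```bash
python3 - <<'E'
from h import *
im=cv2.imread('pics/top0.png');hsv=cv2.cvtColor(im,cv2.COLOR_BGR2HSV)
def big(m,roi,k=1):
    z=np.zeros_like(m);x0,y0,x1,y1=roi;z[y0:y1,x0:x1]=m[y0:y1,x0:x1]
    return z
# dolly: darker than bench
b=hsv[...,:]
roi=(178,208,222,272)
bg=np.median(hsv[210:270,160:178].reshape(-1,3),0);print('bg',bg)
m=((hsv[...,2]<bg[2]-35)*255).astype(np.uint8);m=big(m,roi)
m=cv2.morphologyEx(m,cv2.MORPH_CLOSE,np.ones((3,3)))
c=max(cv2.findContours(m,0,1)[0],key=cv2.contourArea);r=cv2.minAreaRect(c);print('dolly',r,cv2.contourArea(c))
bp=cv2.boxPoints(r);W=ray('top',bp,19);print(W.round(1),W.mean(0).round(1),np.linalg.norm(W-np.roll(W,1,0),axis=1))
# clip plate
m=cv2.inRange(hsv,(100,120,60),(125,255,255));m=big(m,(205,140,300,205));m=cv2.morphologyEx(m,cv2.MORPH_CLOSE,np.ones((15,15)))
c=max(cv2.findContours(m,0,1)[0],key=cv2.contourArea);r=cv2.minAreaRect(c);bp=cv2.boxPoints(r);W=ray('top',bp,8)
print('plate',r,W.round(1),W.mean(0).round(1),np.linalg.norm(W-np.roll(W,1,0),axis=1))
m=big(cv2.inRange(hsv,(0,170,120),(6,255,255))|cv2.inRange(hsv,(174,170,120),(180,255,255)),(205,140,300,205))
ys,xs=np.nonzero(m);print('knob',xs.mean(),ys.mean(),len(xs),ray('top',[xs.mean(),ys.mean()],97))
m=big(cv2.inRange(hsv,(22,150,120),(34,255,255)),(205,140,300,205));c=max(cv2.findContours(m,0,1)[0],key=cv2.contourArea);print('yellow',c.reshape(-1,2).tolist())
cv2.imwrite('pics/crop.png',cv2.resize(im[130:280,150:350],None,fx=4,fy=4,interpolation=cv2.INTER_CUBIC))
E
```

```text
bg [ 16. 100. 137.]
dolly ((198.5517120361328, 239.37930297851562), (15.231548309326172, 51.20951843261719), 23.198591232299805) 319.5
[[384.1 131.1  19. ]
 [506.8  75.7  19. ]
 [490.3  39.   19. ]
 [367.7  94.4  19. ]] [437.2  85.1  19. ] [ 40.15691772 134.6528513   40.29543819 134.53650543]
plate ((254.14865112304688, 172.60812377929688), (37.4310188293457, 69.4553451538086), 81.02737426757812) [[ 649.2   33.8    8. ]
 [ 675.  -151.9    8. ]
 [ 574.5 -164.9    8. ]
 [ 549.3   19.9    8. ]] [612.  -65.8   8. ] [100.92528349 187.54716933 101.32017727 186.51599478]
knob 216.78947368421052 151.1315789473684 38 [[656.96408412  26.65914466  97.        ]]
yellow [[221, 154], [220, 155], [219, 156], [218, 156], [217, 156], [216, 156], [216, 157], [216, 158], [216, 159], [217, 160], [217, 161], [217, 162], [218, 163], [218, 164], [218, 165], [219, 166], [220, 167], [220, 168], [220, 169], [221, 170], [221, 171], [221, 172], [221, 173], [221, 174], [221, 175], [221, 176], [222, 177], [223, 178], [224, 179], [225, 179], [226, 179], [227, 179], [228, 178], [229, 178], [229, 177], [230, 176], [230, 175], [230, 174], [230, 173], [229, 172], [229, 171], [228, 170], [227, 169], [226, 168], [226, 167], [226, 166], [225, 165], [225, 164], [224, 163], [224, 162], [224, 161], [223, 160], [223, 159], [223, 158], [222, 157], [222, 156], [222, 155]]
```

View pics/crop.png

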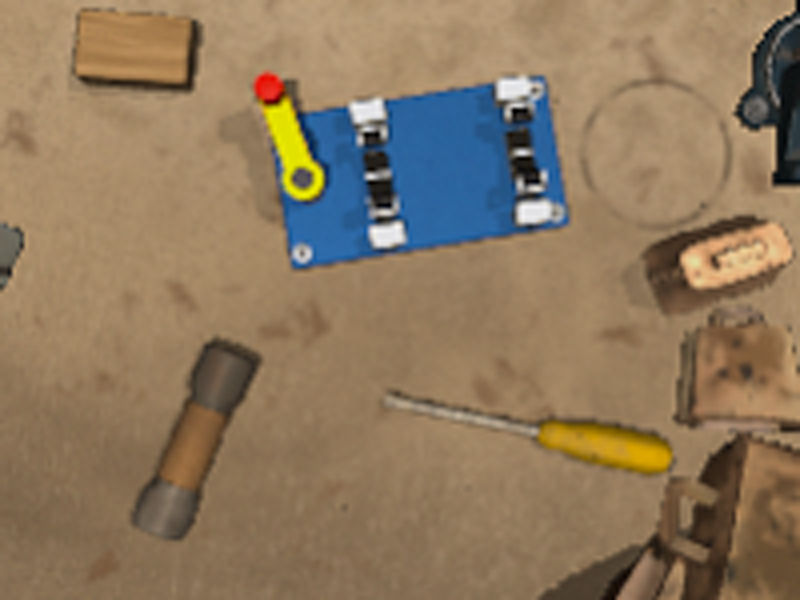

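```bash
python3 - <<'E'
from h import *
def tri(a,b):
    def Pm(n,uv):
        K,D,r,t=cam(n);u=cv2.undistortPoints(np.array(uv,float).reshape(-1,1,2),K,D).reshape(2,1);return np.c_[cv2.Rodrigues(r)[0],t],u
    A,u=Pm('top',a);B,v=Pm('side',b);X=cv2.triangulatePoints(A,B,u,v).ravel();X=X[:3]/X[3];return X.round(),np.abs(proj('top',X)-a).max().round(1)
for a,b in(((380,205),(90,172)),((380,205),(200,240)),((467,213),(200,240)),((370,255),(90,172)),((330,240),(155,162))):print(a,b,*tri(a,b))
print('knob',tri((216.8,151.1),(295,176)))
f=lambda u,v:((u+.5)/4-.5+150,(v+.5)/4-.5+130)
print('pivot',ray('top',[f(303,178)],80))
# roller/jaw whites: outer blocks
J=ray('top',[f(368,112),f(387,235),f(515,90),f(533,212)],55);print(J.round(1),J.mean(0).round(1))
c=np.array([614.8,-85.6]);d=np.array([-.138,.990])
print(proj('top',[[*c,45],[*(c+48*d),45],[*(c-48*d),45],[*(c+95*d),80]]).round(1),[np.round((np.array(p)-[149.625,129.625])*4-.0,0) for p in proj('top',[[*c,45],[*(c+48*d),45],[*(c-48*d),45],[*(c+95*d),80]])])
E
```

```text
(380, 205) (90, 172) [ 438. -361.  258.] 38.7
(380, 205) (200, 240) [ 494. -354.  145.] 9.7
(467, 213) (200, 240) [ 492. -504.  233.] 1.6
(370, 255) (90, 172) [ 371. -316.  230.] 21.2
(330, 240) (155, 162) [ 419. -222.  214.] 12.7
knob (array([657.,  27.,  90.]), np.float64(0.4))
pivot [[601.95444648   7.67423337  80.        ]]
[[ 646.   -33.2   55. ]
 [ 567.   -43.7   55. ]
 [ 658.4 -127.7   55. ]
 [ 579.8 -137.2   55. ]] [612.8 -85.4  55. ]
[[262.2 169.8]
 [243.9 172.7]
 [280.5 166.9]
 [225.1 174.2]] [array([450., 161.]), array([377., 172.]), array([523., 149.]), array([302., 178.])]
```

servo_tool(plan=[[[-1,0,0,0.6,0,0,1],[-1,0,0,0.6,0,0,1],[-1,0,0,0.6,0,0,1],[-1,0,0,0.6,0,0,1],[-1,0.5,0.8,0,0,0,1]]])

```text
t: 0.52
ee_pos: [244.7, -555.4, 403.5]
orientation: [2.881, 1.23, -0.003]
ft_force: [1.1, -0.4, 0.6]
width: 87.7
grasp_force: 0.0
```

servo_tool(plan=[[[-1,0.5,0.8,0,0,0,1],[-1,0.5,0.8,0,0,0,1],[-1,0.5,0.8,0,0,0,1],[-1,0.5,0.8,0,0,0,1],[-1,0.5,0.8,0,0,0,1]]])

```text
t: 0.93
ee_pos: [346.3, -389.0, 398.4]
orientation: [-2.551, -1.833, -0.0]
ft_force: [0.9, 0.1, 0.1]
width: 87.6
grasp_force: 0.0
```

servo_tool(plan=[[[-1,0.5,0.8,0,0,0,1],[-1,0.5,0.8,0,0,0,1],[-1,0.5,0.8,0,0,0,1],[-1,0.5,0.8,0,0,0,1],[-1,0.5,0.8,0,0,0,1]]])

```text
t: 1.35
ee_pos: [446.3, -228.9, 398.5]
orientation: [-2.093, -2.342, 0.0]
ft_force: [0.5, -0.3, -0.7]
width: 87.7
grasp_force: 0.0
```

servo_tool(plan=[[[-1,0,0.9,0,0,0,1],[-1,0,0.9,0,0,0,1],[-1,0,0.9,0,0,0,1],[-1,0,0.9,0,0,0,1],[-1,0,0.9,0,0,0,1]]])

```text
t: 1.77
ee_pos: [445.4, -49.1, 398.5]
orientation: [-1.537, -2.74, 0.0]
ft_force: [0.1, 0.1, -0.2]
width: 88.1
grasp_force: 0.0
```

servo_tool(plan=[[[-1,-0.05,0.85,0,0,0,1],[-1,-0.05,0.85,0,0,0,1],[-1,-0.05,0.85,0,0,0,1],[-1,-0.05,0.85,0,0,0,1],[-1,0,0,0,0,0,1]]])

```text
t: 2.18
ee_pos: [437.2, 89.5, 398.5]
orientation: [-0.901, -3.009, -0.002]
ft_force: [-0.4, -0.4, 0.6]
width: 87.7
grasp_force: 0.0
```

servo_tool(plan=[[[-1,0,0,-0.8,0,0,1],[-1,0,0,-0.9,0,0,0.9],[-1,0,0,-0.9,0,0,0],[-1,0,0,-0.9,0,0,0],[-1,0,0,-0.9,0,0,0]]])

```text
t: 2.6
ee_pos: [437.6, 85.3, 221.3]
orientation: [0.661, 3.071, 0.0]
ft_force: [0.6, 0.3, -0.2]
width: 88.0
grasp_force: 0.0
```

servo_tool(plan=[[[-1,0,0,-0.9,0,0,0],[-1,0,0,-0.4,0,0,0],[-1,0,0,-0.3,0,0,0],[-1,0,0,0,0,0,0],[-1,0,0,0,0,0,0]]])

```text
t: 3.02
ee_pos: [437.5, 85.2, 158.2]
orientation: [-0.661, -3.069, 0.001]
ft_force: [0.9, -0.1, -0.2]
width: 87.8
grasp_force: 0.0
```

```bash
python3 - <<'E'
from h import *
o=readout.get_obs();print(o['ee_pos'],o['qpos'],o['ft_force'])
R=cv2.Rodrigues(o['orientation'])[0];print('closing yaw',np.degrees(np.arctan2(R[1,1],R[0,1])), R[:,2])
im=shot('top','top1');cv2.imwrite('pics/c1.png',cv2.resize(im[180:300,120:280,::-1],None,fx=4,fy=4))
E
```

```text
[437.52766006  85.20393141 158.19913107] [ 1.65635417e-01  4.15725066e-01  2.10593478e+00 -1.00746434e-05
  6.21939114e-01 -9.80802129e-01] [ 0.8914303  -0.11212607 -0.1593117 ]
closing yaw 65.68655576632341 [-1.97787497e-03 -3.36586420e-04 -9.99997987e-01]
```

View pics/c1.png

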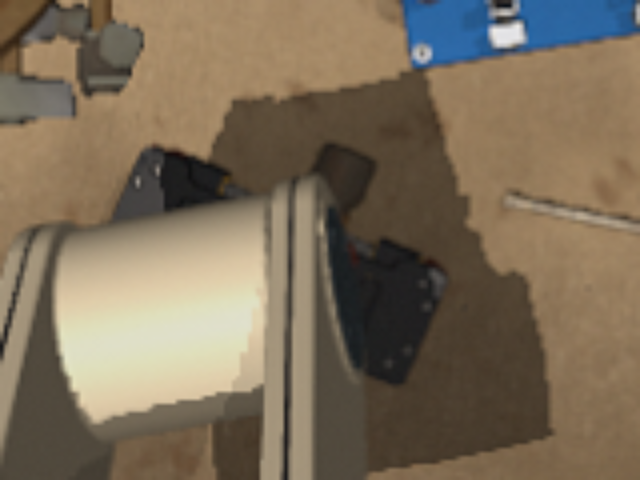

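The gripper straddles the dolly: its far head shows at crop (345,180), midway between the two ends of the black gripper body. Next I go down and close.

servo_tool(plan=[[[-1,0,0,-0.6,0,0,0],[-1,0,0,-0.6,0,0,0],[-1,0,0,-0.4,0,0,0],[-1,0,0,-0.25,0,0,0],[-1,0,0,0,0,0,0]]])

```text
t: 3.48
ee_pos: [437.8, 85.3, 84.1]
orientation: [-0.661, -3.07, 0.001]
ft_force: [0.0, 0.2, 0.8]
width: 87.7
grasp_force: 0.0
```

servo_tool(plan=[[[1,0,0,0,0,0,0],[1,0,0,0,0,0,0],[1,0,0,0,0,0,0],[1,0,0,0,0,0,0],[1,0,0,0,0,0,0]]])

```text
t: 3.9
ee_pos: [438.3, 85.3, 85.3]
orientation: [0.661, 3.07, 0.001]
ft_force: [0.7, 0.2, -0.1]
width: 58.0
grasp_force: 0.0
```

servo_tool(plan=[[[1,0,0,0,0,0,0],[1,0,0,0,0,0,0],[1,0,0,0,0,0,0],[1,0,0,0,0,0,0],[1,0,0,0,0,0,0]]])

```text
t: 4.32
ee_pos: [438.2, 85.3, 84.8]
orientation: [0.662, 3.071, 0.0]
ft_force: [0.2, 0.7, 3.0]
width: 37.2
grasp_force: 30.0
```

servo_tool(plan=[[[1,0,0,0.5,0,0,0],[1,0,0,0.75,0,0,0],[1,0,0,0.75,0,0,0],[1,0,0,0.75,0,0,0],[1,0,0,0.75,0,0,0]]])

```text
t: 4.73
ee_pos: [436.9, 85.1, 225.4]
orientation: [-0.661, -3.069, 0.001]
ft_force: [0.4, 1.1, -4.5]
width: 37.0
grasp_force: 30.0
```

servo_tool(plan=[[[1,0.4,-0.4,0,0,0,-0.9],[1,0.4,-0.4,0,0,0,-0.9],[1,0.4,-0.4,0,0,0,-0.9],[1,0.4,-0.4,0,0,0,-0.9],[1,0.4,-0.4,0,0,0,-0.9]]])

```text
t: 5.15
ee_pos: [517.8, 4.4, 224.1]
orientation: [-1.253, -2.879, 0.001]
ft_force: [0.4, 0.8, -3.9]
width: 36.6
grasp_force: 30.0
```

servo_tool(plan=[[[1,0.4,-0.4,0,0,0,-0.9],[1,0.4,-0.4,0,0,0,-0.9],[1,0.4,-0.4,0,0,0,-0.9],[1,0.4,-0.4,0,0,0,-0.9],[1,0.4,-0.4,0,0,0,-0.9]]])

```text
t: 5.57
ee_pos: [597.7, -75.6, 223.6]
orientation: [-1.79, -2.579, 0.002]
ft_force: [-0.3, 0.5, -3.1]
width: 37.7
grasp_force: 30.0
```

servo_tool(plan=[[[1,0.4,-0.27,0,0,0,-0.9],[1,0,0,0,0,0,-0.9],[1,0,0,0,0,0,-0.8],[1,0,0,0,0,0,0],[1,0,0,0,0,0,0]]])

```text
t: 5.98
ee_pos: [613.1, -85.5, 223.7]
orientation: [-2.064, -2.366, 0.002]
ft_force: [0.4, -0.4, -3.6]
width: 37.1
grasp_force: 30.0
```

```bash
python3 - <<'E'
from h import *
o=readout.get_obs();print(o['ee_pos'],o['ft_force'],o['moment'],o['width'])
R=cv2.Rodrigues(o['orientation'])[0];print('closing yaw',np.degrees(np.arctan2(R[1,1],R[0,1])), R[:,2])
a=shot('top','top2')[100:240,170:330];b=shot('side','side2')[110:260,200:360]
f=lambda i:cv2.resize(i[...,::-1],(400,370),interpolation=cv2.INTER_CUBIC)
cv2.imwrite('pics/c2.png',np.hstack([f(a),f(b)]))
E
```

```text
[613.13780126 -85.49562915 223.69033192] [ 0.44657296 -0.38545745 -3.62994203] [-0.01381384 -0.13643483  0.00425259] 37.094593690001574
closing yaw 7.803339617981052 [-2.18742125e-03  3.06815777e-04 -9.99997561e-01]
```

View pics/c2.png

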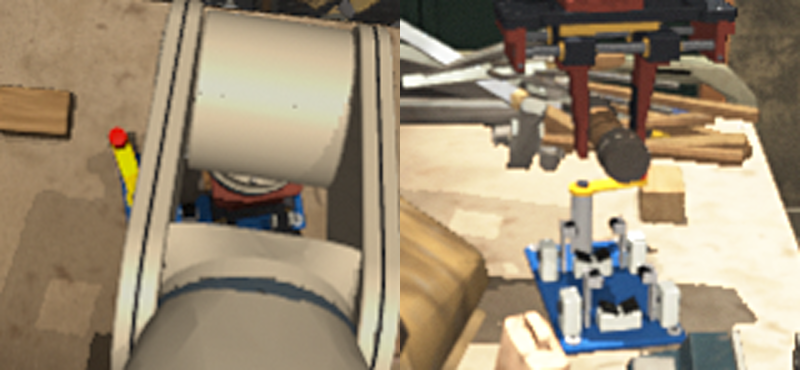

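Top: the arm hides the clip, but the knob (118,137 in the crop) is still open. Side: the dolly is held between both fingers above the clip, near head at crop (625,158). I check the level and the length offset against projections.

```bash
python3 - <<'E'
from h import *
c=np.array([613.1,-85.5,158.2]);a=np.array([-.136,.991,0])
for tilt in(0,-.1,.1):
  for s in(-64,-30,30): print(tilt,s,proj('side',c+s*(a*np.cos(tilt)+np.array([0,0,np.sin(tilt)]))).round(1))
im=cv2.imread('pics/side2.png');hsv=cv2.cvtColor(im,cv2.COLOR_BGR2HSV)
cv2.imwrite('pics/c3.png',cv2.resize(im[140:200,260:320],None,fx=10,fy=10,interpolation=cv2.INTER_CUBIC))
E
```

```text
0 -64 [[290.9 176.2]]
0 -30 [[286.4 169.9]]
0 30 [[279.2 160. ]]
-0.1 -64 [[291.  172.9]]
-0.1 -30 [[286.4 168.4]]
-0.1 30 [[279.2 161.4]]
0.1 -64 [[290.7 179.3]]
0.1 -30 [[286.3 171.3]]
0.1 30 [[279.3 158.7]]
```

View pics/c3.png

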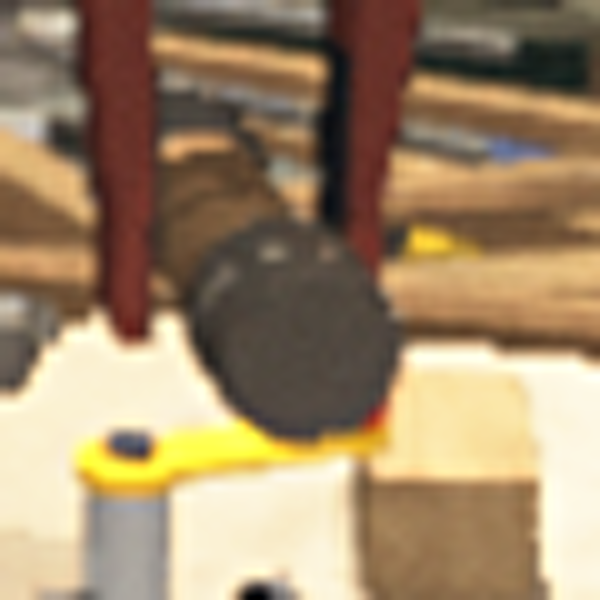

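The near face centre measures about (290,174) px. A level, centred dolly would be at (291,176), which is close enough. Lowering to just above the mouth.

servo_tool(plan=[[[1,0.02,0,-0.5,0,0,0],[1,0,0,-0.6,0,0,0],[1,0,0,-0.5,0,0,0],[1,0,0,-0.4,0,0,0],[1,0,0,0,0,0,0]]])

```text
t: 6.5
ee_pos: [612.5, -85.0, 141.3]
orientation: [-2.062, -2.363, 0.005]
ft_force: [-0.8, -0.3, -4.6]
width: 37.2
grasp_force: 30.0
```

```bash
python3 - <<'E'
from h import *
o=readout.get_obs();print(o['ee_pos'],o['ft_force'],o['moment'])
b=shot('side','side3');cv2.imwrite('pics/c4.png',cv2.resize(b[150:260,235:345,::-1],None,fx=5,fy=5,interpolation=cv2.INTER_CUBIC))
c=np.array([*o['ee_pos'][:2],o['ee_pos'][2]-65.8]);a=np.array([-.136,.991,0])
print(((proj('side',[c-64*a,[614+48*.136,-85.5-48*.991,45]])-[234.6,149.6])*5).round())
E
```

```text
[612.4966238  -84.99113305 141.3435323 ] [-0.76538053 -0.25023192 -4.62873828] [-0.06179067  0.03731369 -0.02178881]
[[272. 331.]
 [262. 381.]]
```

View pics/c4.png

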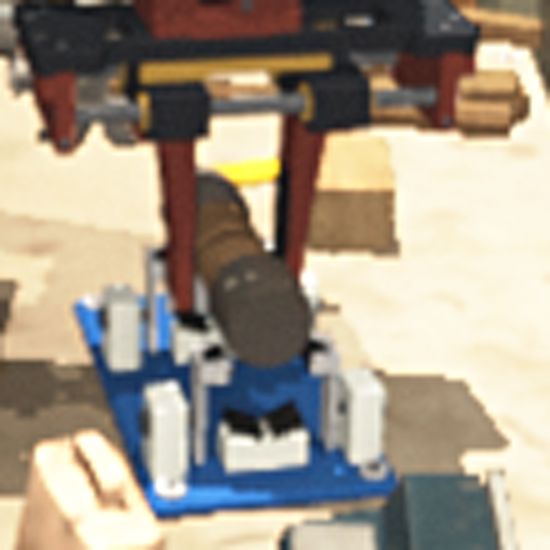

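The dolly is between the two near rollers, crop (215,360) and (322,350), with its face centre near (263,317). I check the camera bias on the plate corners.

```bash
python3 - <<'E'
from h import *
a=np.array([-.136,.991,0]);y=np.array([-.991,-.136,0]);O=np.array([614,-85.5,0]);z=np.array([0,0,1])
f=lambda P:((proj('side',P)-[234.6,149.6])*5).round().tolist()
print('plate top corners',f([O-75*a+52*y+8*z,O-75*a-52*y+8*z,O+115*a+52*y+8*z]))
print('saddle',f([O-48*a+26*z]))
c=np.array([612.5,-85,75.5])
for s in(-64,-54): print(s,'face top/bot/left/right',f([c+s*a+19*z,c+s*a-19*z,c+s*a+19*y,c+s*a-19*y]))
print('fingertips',f([c-14.5*z+19*y,c-14.5*z-19*y]), 'far top',f([c+64*a+19*z]))
E
```

```text
plate top corners [[148.0, 507.0], [401.0, 483.0], [70.0, 298.0]]
saddle [[261.0, 422.0]]
-64 face top/bot/left/right [[273.0, 287.0], [270.0, 374.0], [224.0, 335.0], [319.0, 327.0]]
-54 face top/bot/left/right [[267.0, 276.0], [263.0, 362.0], [218.0, 323.0], [312.0, 316.0]]
fingertips [[188.0, 297.0], [275.0, 290.0]] far top [[200.0, 163.0]]
```

```bash
python3 - <<'E'
from h import *
im=cv2.imread('pics/side3.png')
k=14;u0,v0=268,180
big=cv2.resize(im[v0:v0+42,u0:u0+36],None,fx=k,fy=k,interpolation=cv2.INTER_CUBIC)
a=np.array([-.136,.991,0]);y=np.array([-.991,-.136,0]);z=np.array([0,0,1]);c=np.array([612.5,-85,75.5])
def ring(s,col):
    t=np.linspace(0,2*np.pi,40);P=[c+s*a+19*(np.cos(q)*y+np.sin(q)*z) for q in t]
    cv2.polylines(big,[((proj('side',P)-[u0-.5,v0-.5])*k).astype(int)],True,col,1)
ring(-64,(0,255,0));ring(64,(0,255,0));ring(-54,(255,255,0));ring(74,(255,255,0))
cv2.imwrite('pics/c5.png',big)
E
```

```text
(no output)
```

View pics/c5.png

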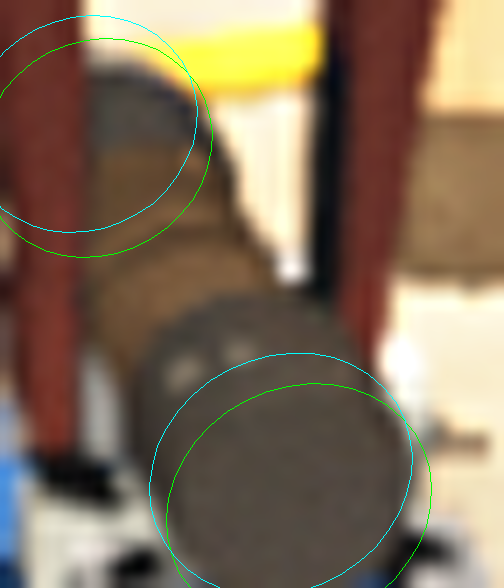

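The projected rings at lengthwise ±64 mm show the near end about 4 mm high and the far end about 4 mm low, so the dolly is tilted about 0.06 rad but centred. I level it by turning the tool 3.5° and enter the mouth.

servo_tool(plan=[[[1,0.03,-0.05,0,0.35,0.05,0],[1,0.03,-0.04,0,0.35,0.05,0],[1,0,0,-0.15,0,0,0],[1,0,0,-0.1,0,0,0],[1,0,0,0,0,0,0]]])

```text
t: 6.97
ee_pos: [615.8, -89.5, 134.6]
orientation: [-2.035, -2.33, -0.058]
ft_force: [-3.8, -3.6, -1.3]
width: 37.4
grasp_force: 30.0
```

servo_tool(plan=[[[1,0,0,-0.08,0,0,0],[1,0,0,0,0,0,0],[1,0,0,0,0,0,0]]])

```text
t: 7.22
ee_pos: [615.6, -89.5, 131.8]
orientation: [-2.034, -2.33, -0.057]
ft_force: [-6.7, -3.6, 3.2]
width: 36.8
grasp_force: 30.0
```

```bash
python3 - <<'E'
from h import *
o=readout.get_obs();print(o['ee_pos'],o['ft_force'],o['moment'],o['width'])
R=cv2.Rodrigues(o['orientation'])[0];g=o['ee_pos']+65.8*R[:,2];print('dolly',g)
im=shot('side','side4')[...,::-1].copy()
k=9;u0,v0=255,180
big=cv2.resize(im[v0:v0+60,u0:u0+60],None,fx=k,fy=k,interpolation=cv2.INTER_CUBIC)
a=np.array([-.136,.991,0]);y=np.array([-.991,-.136,0]);z=np.array([0,0,1]);c=g
for s in(-64,64):
    t=np.linspace(0,2*np.pi,40);P=[c+s*a+19*(np.cos(q)*y+np.sin(q)*z) for q in t]
    cv2.polylines(big,[((proj('side',P)-[u0-.5,v0-.5])*k).astype(int)],True,(0,255,0),1)
cv2.imwrite('pics/c6.png',big)
E
```

```text
[615.57906277 -89.52802984 131.78350282] [-6.69031111 -3.5540092   3.24982512] [-0.9050001   1.1118627   0.14537446] 36.82095273535362
dolly [614.79342935 -85.62713237  66.10393386]
```

View pics/c6.png

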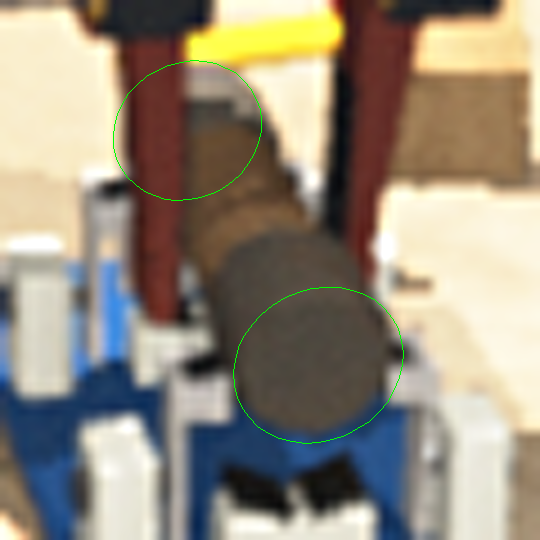

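```bash
python3 - <<'E'
from h import *
a=np.array([-.136,.991,0]);y=np.array([-.991,-.136,0]);O=np.array([614,-85.5,0]);z=np.array([0,0,1])
f=lambda P:((proj('side',P)-[254.5,179.5])*9).round().tolist()
for s in(-54.5,-41.5,): print('rollers',s,f([O+s*a+20*y+55*z,O+s*a-20*y+55*z]))
print('plate near corners/far-left',proj('side',[O-75*a+52*y+8*z,O-75*a-52*y+8*z,O+115*a+52*y+8*z]).round(1))
im=cv2.imread('pics/side4.png');print(im[184:200,279].tolist());
hsv=cv2.cvtColor(im,cv2.COLOR_BGR2HSV);m=cv2.inRange(hsv,(100,120,40),(125,255,255));m[:205]=0;m[265:]=0;m[:,:240]=0;m[:,330:]=0
m=cv2.morphologyEx(m,cv2.MORPH_OPEN,np.ones((2,2)));ys,xs=np.nonzero(m)
for g in(xs+ys,ys-xs,xs-ys): i=g.argmax();print(xs[i],ys[i])
i=(xs+0.0*ys).argmin();print(xs[i],ys[i])
E
```

```text
rollers -54.5 [[214.0, 398.0], [390.0, 383.0]]
rollers -41.5 [[201.0, 371.0], [374.0, 357.0]]
plate near corners/far-left [[264.2 251. ]
 [314.8 246.2]
 [248.6 209.2]]
[[81, 255, 255], [75, 255, 255], [85, 244, 255], [123, 156, 189], [134, 147, 158], [137, 155, 170], [121, 140, 152], [62, 71, 80], [61, 67, 74], [58, 69, 83], [53, 74, 93], [47, 74, 100], [52, 75, 101], [51, 72, 99], [48, 73, 97], [50, 72, 98]]
314 248
267 253
299 226
252 213
```

servo_tool(plan=[[[1,-0.03,0,0.12,0,0,0],[1,-0.03,0,0,0,0,0],[1,0,0,0,0,0,0],[1,0,0,-0.12,0,0,0],[1,0,0,0,0,0,0]]])

```text
t: 7.68
ee_pos: [615.0, -89.0, 131.6]
orientation: [-2.036, -2.331, -0.063]
ft_force: [-2.5, 0.2, 5.5]
width: 36.9
grasp_force: 30.0
```

```bash
python3 - <<'E'
from h import *
o=readout.get_obs();print(o['ee_pos'],o['ft_force'],o['moment'],o['width'])
E
```

```text
[614.96414705 -88.96910543 131.63117913] [-2.5206929   0.24002062  5.48437502] [-0.18631386  0.31991336  0.15604012] 36.882386029907956
```

servo_tool(plan=[[[1,-0.03,0.02,0,-0.2,-0.03,0],[1,0,0,-0.1,0,0,0],[1,0,0,-0.1,0,0,0],[1,0,0,0,0,0,0]]])

```text
t: 8.02
ee_pos: [614.6, -87.9, 124.7]
orientation: [-2.046, -2.342, -0.047]
ft_force: [-1.9, 2.2, 10.1]
width: 37.4
grasp_force: 30.0
```

```bash
python3 - <<'E'
from h import *
o=readout.get_obs();print(o['ee_pos'],o['ft_force'],o['moment'],o['width'])
E
```

```text
[614.58551176 -87.88440673 124.73583003] [-1.85403827  2.15448628 10.13967547] [0.43148233 0.17714577 0.07315764] 37.401777489111375
```

servo_tool(plan=[[[1,-0.01,0,-0.12,0,0,0],[1,0,0,-0.1,0,0,0],[1,0,0,0,0,0,0]]])

```text
t: 8.27
ee_pos: [613.9, -88.0, 113.9]
orientation: [-2.046, -2.342, -0.047]
ft_force: [6.2, 1.9, -12.7]
width: 37.2
grasp_force: 30.0
```

servo_tool(plan=[[[1,0,0,-0.08,0,0,0],[1,0,0,-0.05,0,0,0],[1,0,0,0,0,0,0],[1,0,0,0,0,0,0]]])

```text
t: 8.6
ee_pos: [614.3, -88.1, 110.6]
orientation: [-2.046, -2.342, -0.047]
ft_force: [1.9, 1.6, 8.4]
width: 37.1
grasp_force: 30.0
```

```bash
python3 - <<'E'
from h import *
o=readout.get_obs();print(o['ee_pos'],o['ft_force'],o['moment'],o['width'])
E
```

```text
[614.32167029 -88.14156579 110.5956049 ] [1.86377651 1.58776712 8.43730429] [ 0.27473128 -0.18339394  0.07443648] 37.09883952913709
```

servo_tool(plan=[[[1,0,0,-0.03,0,0,0],[1,0,0,-0.02,0,0,0],[1,0,0,0,0,0,0],[-0.4,0,0,0,0,0,0],[-0.4,0,0,0,0,0,0]]])

```text
t: 9.02
ee_pos: [613.3, -88.3, 107.9]
orientation: [-2.046, -2.341, -0.045]
ft_force: [-0.1, 0.7, 0.1]
width: 47.3
grasp_force: 0.0
```

servo_tool(plan=[[[-0.4,0,0,0,0,0,0],[-0.4,0,0,0,0,0,0],[-0.4,0,0,0,0,0,0],[-0.4,0,0,0.4,0,0,0],[-0.4,0,0,0.6,-0.5,-0.07,0]]])

```text
t: 9.43
ee_pos: [611.6, -88.9, 145.2]
orientation: [-2.066, -2.361, 0.004]
ft_force: [0.3, 0.3, 0.5]
width: 61.6
grasp_force: 0.0
```

servo_tool(plan=[[[-0.4,0,0,0.9,0,0,0],[-0.4,0,0,0.9,0,0,0],[0.2,0,0,0.4,0,0,0],[1,0,0,0,0,0,0]]])

```text
t: 9.77
ee_pos: [615.2, -88.7, 239.9]
orientation: [2.063, 2.361, 0.006]
ft_force: [0.2, -0.6, 0.9]
width: 51.5
grasp_force: 0.0
```

```bash
python3 - <<'E'
from h import *
o=readout.get_obs();print(o['ee_pos'],o['ft_force'],o['moment'],o['width'])
im=shot('side','side5')[...,::-1].copy()
k=9;u0,v0=250,170
big=cv2.resize(im[v0:v0+65,u0:u0+65],None,fx=k,fy=k,interpolation=cv2.INTER_CUBIC)
a=np.array([-.136,.991,0]);y=np.array([-.991,-.136,0]);z=np.array([0,0,1]);c=np.array([613.5,-85.5,45])
for s in(-64,64):
    t=np.linspace(0,2*np.pi,40);P=[c+s*a+19*(np.cos(q)*y+np.sin(q)*z) for q in t]
    cv2.polylines(big,[((proj('side',P)-[u0-.5,v0-.5])*k).astype(int)],True,(0,255,0),1)
cv2.imwrite('pics/c7.png',big)
E
```

```text
[615.20833107 -88.65775592 239.86250564] [ 0.15928437 -0.62337385  0.93525957] [ 0.03695583 -0.08980988  0.05176007] 51.508797283559524
```

View pics/c7.png

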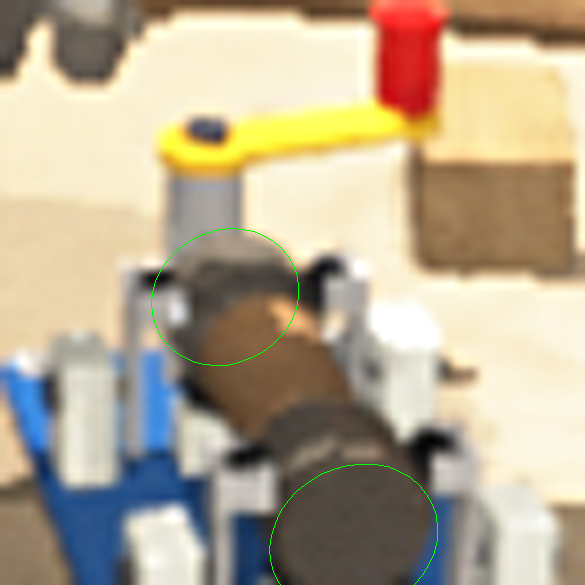

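The dolly is seated: its near face and far top edge match the home rings, and the knob stands open. Next I move the closed fingers behind the knob.

servo_tool(plan=[[[1,0.15,0.9,0,0,0,0],[1,0.15,0.9,0,0,0,0],[1,0.15,0.9,0,0,0,0],[1,0.15,0.9,0,0,0,0],[1,0,0,0,0,0,0]]])

```text
t: 10.23
ee_pos: [637.0, 60.9, 233.4]
orientation: [-2.061, -2.368, 0.001]
ft_force: [-0.2, -0.4, -0.2]
width: 14.2
grasp_force: 0.0
```

servo_tool(plan=[[[1,0,0,-0.7,0,0,0],[1,0,0,-0.7,0,0,0],[1,0,0,-0.45,0,0,0],[1,0,0,0,0,0,0],[1,0,0,0,0,0,0]]])

```text
t: 10.65
ee_pos: [635.8, 55.2, 159.3]
orientation: [-2.066, -2.363, 0.005]
ft_force: [0.8, -0.2, -0.0]
width: 0.1
grasp_force: 0.0
```

```bash
python3 - <<'E'
from h import *
o=readout.get_obs();p=o['ee_pos'];print(p,o['ft_force'],o['width'])
ths=np.radians(np.arange(50,-66,-5));P=np.c_[602+60*np.cos(ths),8+60*np.sin(ths)]
print((P[0]-p[:2])/40);print((np.diff(P,axis=0)/40).round(2).tolist())
E
```

```text
[635.78274403  55.16710055 159.28091474] [ 0.81284849 -0.24956448 -0.04903594] 0.0702924496173676
[ 0.11961281 -0.03011085]
[[0.1, -0.09], [0.09, -0.1], [0.08, -0.1], [0.07, -0.11], [0.06, -0.12], [0.05, -0.12], [0.04, -0.12], [0.03, -0.13], [0.02, -0.13], [0.01, -0.13], [-0.01, -0.13], [-0.02, -0.13], [-0.03, -0.13], [-0.04, -0.12], [-0.05, -0.12], [-0.06, -0.12], [-0.07, -0.11], [-0.08, -0.1], [-0.09, -0.1], [-0.1, -0.09], [-0.1, -0.08], [-0.11, -0.07], [-0.12, -0.06]]
```

servo_tool(plan=[[[1,0.12,-0.03,0.12,0,0,0],[1,0.1,-0.09,0,0,0,0],[1,0.09,-0.1,0,0,0,0],[1,0.08,-0.1,0,0,0,-0.5],[1,0.07,-0.11,0,0,0,-0.5]]])

```text
t: 11.07
ee_pos: [656.6, 38.0, 167.6]
orientation: [2.17, 2.27, 0.003]
ft_force: [-1.5, 0.2, 0.4]
width: 0.7
grasp_force: 0.6
```

servo_tool(plan=[[[1,0.06,-0.12,0,0,0,-1],[1,0.05,-0.12,0,0,0,-1],[1,0.04,-0.12,0,0,0,-1],[1,0.03,-0.13,0,0,0,-1],[1,0.02,-0.13,0,0,0,-1]]])

```text
t: 11.48
ee_pos: [664.3, 13.1, 167.5]
orientation: [2.613, 1.743, 0.002]
ft_force: [-0.8, 0.5, 0.6]
width: 0.8
grasp_force: 0.5
```

servo_tool(plan=[[[1,0.01,-0.13,0,0,0,-1],[1,-0.01,-0.13,0,0,0,-1],[1,-0.02,-0.13,0,0,0,-1],[1,-0.03,-0.13,0,0,0,-1],[1,-0.04,-0.12,0,0,0,-1]]])

```text
t: 11.9
ee_pos: [660.9, -12.6, 167.5]
orientation: [2.928, 1.136, 0.004]
ft_force: [0.5, 2.0, -0.1]
width: 0.5
grasp_force: 0.6
```

servo_tool(plan=[[[1,-0.05,-0.12,0,0,0,-1],[1,-0.06,-0.12,0,0,0,-1],[1,-0.07,-0.11,0,0,0,-1],[1,-0.08,-0.1,0,0,0,-1],[1,-0.09,-0.1,0,0,0,-1]]])

```text
t: 12.32
ee_pos: [647.1, -34.7, 167.6]
orientation: [3.105, 0.476, 0.005]
ft_force: [2.0, 0.2, 0.1]
width: 0.4
grasp_force: 0.6
```

servo_tool(plan=[[[1,-0.1,-0.09,0,0,0,-1],[1,-0.1,-0.08,0,0,0,-1],[1,0,0,0,0,0,0]]])

```text
t: 12.57
ee_pos: [638.4, -41.9, 167.5]
orientation: [3.134, 0.204, 0.003]
ft_force: [0.3, -0.3, -0.5]
width: 0.4
grasp_force: 0.0
```

```bash
cat > knob.py <<'E'
from h import *
import sys
o=readout.get_obs();print(o['ee_pos'],o['ft_force'])
im=shot('side',sys.argv[1])[...,::-1];hsv=cv2.cvtColor(im,cv2.COLOR_BGR2HSV)
m=cv2.inRange(hsv,(0,190,130),(5,255,255))|cv2.inRange(hsv,(175,190,130),(180,255,255));m[:140]=0;m[240:]=0;m[:,:240]=0;m[:,340:]=0
n,l,st,ce=cv2.connectedComponentsWithStats(m)
for i in range(1,n):
    if st[i,4]>8:print(st[i],ce[i])
for th in(0,.06,.12,.3,.6):
    A=np.radians(-82.3)+th;print(th,proj('side',[602+57*np.cos(A),8+57*np.sin(A),90]).round(1))
E
python3 knob.py side6
```

```text
[638.41139547 -41.87459832 167.52942105] [ 0.27004987 -0.25455299 -0.5144192 ]
[280 182   8  13  83] [282.98795181 188.06024096]
0 [[278.3 188.9]]
0.06 [[279.8 188.7]]
0.12 [[281.3 188.6]]
0.3 [[285.6 187.9]]
0.6 [[291.5 186.1]]
```

servo_tool(plan=[[[1,-0.11,-0.04,0,0,0,0],[1,-0.11,-0.02,0,0,0,0],[1,-0.08,-0.01,0,0,0,0],[1,0,0,0,0,0,0]]])

```text
t: 12.95
ee_pos: [627.9, -43.6, 167.1]
orientation: [3.134, 0.212, 0.01]
ft_force: [7.8, -1.2, -4.6]
width: 0.3
grasp_force: 4.2
```

```bash
python3 knob.py side7|head -2
```

```text
[627.87367192 -43.60190568 167.1385195 ] [ 7.84216722 -1.16859858 -4.55463525]
[275 183   8  13  95] [278.32631579 188.71578947]
```

The knob matches the shut position, and 7.8 N shows it is against its stop. Backing off and lifting.

servo_tool(plan=[[[1,-0.03,0,0,0,0,0],[1,0,0,0,0,0,0],[1,0.3,0.03,0,0,0,0],[1,0.5,0.05,0,0,0,0],[1,0,0,0.7,0,0,0]]])

```text
t: 13.42
ee_pos: [655.9, -39.7, 189.2]
orientation: [-3.133, -0.213, 0.012]
ft_force: [-0.2, -0.2, -0.2]
width: 0.4
grasp_force: 0.0
```

servo_tool(plan=[[[1,0,0,0.8,0,0,0],[1,0,0,0.8,0,0,0],[1,0,0,0.4,0,0,0],[1,0,0,0,0,0,0],[1,0,0,0,0,0,0]]])

```text
t: 13.83
ee_pos: [656.5, -40.2, 274.8]
orientation: [3.134, 0.212, 0.002]
ft_force: [0.3, 0.4, -0.5]
width: 0.6
grasp_force: 0.0
```

```bash
python3 knob.py side8|head -2; python3 -c "
import cv2;i=cv2.imread('pics/side8.png');cv2.imwrite('pics/c8.png',cv2.resize(i[160:260,235:335],None,fx=6,fy=6,interpolation=cv2.INTER_CUBIC))"
```

```text
[656.50382892 -40.15602709 274.82751695] [ 0.2568388   0.43312654 -0.48458521]
[275 183   7  13  83] [278.20481928 188.92771084]
```

View pics/c8.png

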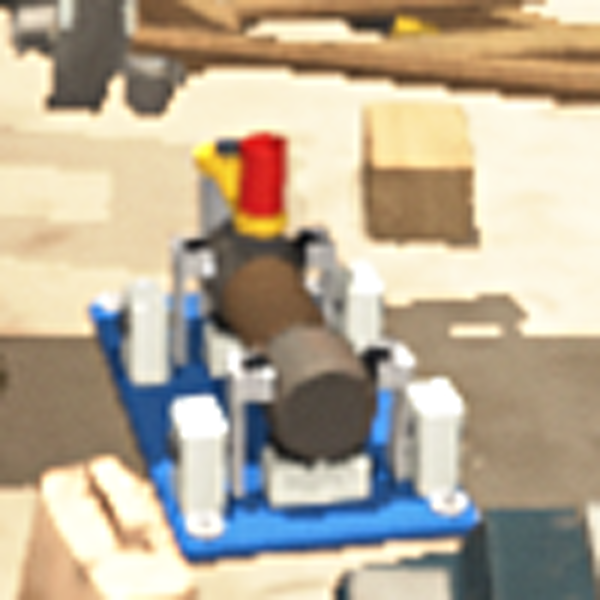

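The dolly lies on both saddles (near face at crop (320,405)), the keeper is shut over it (knob at (262,180)), and the robot is clear.

```bash
python3 -c "
from workcell import close_job;print(close_job())"
```

```text
the job is handed in; nothing more can be done
None
```

The dolly is snapped home on both saddles, the keeper is shut against its stop, the gripper is clear of everything, and the job was handed in at about 14 s; the hand-in returned no verdict.

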